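# Move a watch head from the leak tester to the timing stand

## Task

Swing the clear cover of the leak tester back past upright so that it stays open, and lift out the watch head. Put it, dial up, on the timing stand's plate: tuck its edge under the lip of the sprung jaw and push the jaw back so that the watch goes down between jaw and posts, lying flat and centred, crown between the two posts and strap lugs to the open sides, and let go. Be gentle with the watch and leave the other things on the bench where they are.

Things in the scene. Friction and masses are not known exactly. Their poses are not given: they have to be found in the camera images.
- tester_lid (a joint): Angle of the cover in rad: 0 shut, 1.57 upright, 2.0 fully back at its stop. Free hinge: let go before upright it falls shut, past upright (1.7) it falls back and stays. The cover is a clear plastic hood 100 x 108 mm, 23 mm high, 140 g, over a low grey base 104 x 114 mm, 24 mm high.
- lid_handle (a point): Middle of the cover's loop handle: a steel bar 8 mm thick, 72 mm long, parallel to the hinge, 36 mm out from the cover's free edge, joined to it by legs at its ends (a finger fits between bar and cover). It lies 136 mm before the hinge line and 10 mm above it when shut (36 mm above the bench) and turns with the cover. Axes when shut: x towards the hinge, y along the bar, z up.
- lid_hinge (a point): Point on the hinge line at the middle of the tester's far edge, 26 mm above the bench; y along the hinge, x level, pointing from the handle side past the hinge; fixed. The cover opens by lifting the handle and swinging it over the hinge towards +x. The middle of the tester is 50 mm before the hinge (-x).
- watch_centre (a point): Centre, half-way up, of the watch head (no strap): a steel disc 38 mm across, 12 mm thick, about 70 g. z out of the white dial, x to the crown. Pairs of strap lugs stand out along +y and -y: ends 46 mm apart, 22 mm wide over a pair, 1 to 10.5 mm above the underside. It starts on the tester's flat rubber pad, underside 27 mm above the bench.
- watch_crown (a point): The crown, a 5 mm knob on the rim of the watch, 21.5 mm from its centre along the watch's x.  Friction between jaw and posts can keep the watch from settling flat; a light press on its dial then lays it down.
- stand_centre (a point): Centre mark on the top of the timing stand's aluminium plate, 28 mm above the bench: the watch's middle belongs over it. x points from the sprung jaw to the two fixed posts, y to an open side, z up. Plate from x = -66 to +46 mm, 64 mm wide in y. Posts: 6 mm thick, 7 mm high, at x = 20, y = +9 and -9 mm; a watch touching both is centred.
- stand_jaw (a joint): How far the sprung jaw is pushed back (stand's -x), m: 0 at rest, 0.005 with the watch in place, 0.015 at its end. It presses towards the posts with 1.8 N at rest, 0.45 N more per mm. A steel block 28 mm wide, top 20 mm above the plate, flat upright face at stand x = -14 mm at rest.
- jaw_lip (a point): Middle of the lower edge of the jaw's lip, which stands out 4 mm over the jaw's face, its underside 16 mm above the plate; at stand x = -10 mm at rest, moves with the jaw; axes as the stand's. The watch fits under it lying on the plate, but not held level above the posts: its jaw-side edge must go in low and tilted.
- drivers: Bystander: round carousel of small screwdrivers, 68 mm across, 105 mm high, loose; origin under its middle.
- demag: Bystander: blue demagnetiser box, 70 x 100 x 40 mm, loose; origin under its middle.
- loupe: Bystander: black eye loupe, 36 mm across, 24 mm high, loose; origin under its middle.
Mind the look-alikes: they are no part of the job. Several things look just like the part that bears tester_lid: the one meant starts farthest to the robot's right.

How it is judged:
On the way, in this order (a step that is already met when the one before it is completed fails the run):
1. the cover is swung back past upright (value of joint tester_lid above 1.75 rad), for 0.2 s.
2. the watch is lifted clear of the tester (height (world z) of watch_centre above 0.06 m), for 0.1 s.
At the end, for the whole second after the job is handed in: The cover stands open past 1.7 rad; the watch lies flat on the stand's plate, dial up (tilt under 0.06 rad, centre 4.5 to 7.5 mm above the plate), its middle within 3 mm of the centre mark, crown on the posts' side and within 0.2 rad of the stand's x, the jaw bearing on it (pushed back 3 to 7.5 mm) (value of joint tester_lid above 1.7 rad and horizontal distance between watch_centre and stand_centre below 0.003 m and z of watch_centre in the frame of stand_centre between 0.0045 and 0.0075 m and angle between watch_centre's own z axis and vertical below 0.06 rad and angle between the x axis of watch_centre and the x axis of stand_centre, either way round below 0.2 rad and x of watch_crown in the frame of stand_centre above 0.015 m and value of joint stand_jaw between 0.003 and 0.0075 m); the robot touches nothing.
It fails at once if the screwdriver carousel is shoved by more than 15 mm (distance of drivers from where it was at the start of the episode above 0.015 m).
It fails at once if the demagnetiser is shoved by more than 15 mm (distance of demag from where it was at the start of the episode above 0.015 m).
It fails at once if the eye loupe is shoved by more than 15 mm (distance of loupe from where it was at the start of the episode above 0.015 m).
It fails at once if the watch is pressed against the stand with more than 40 N (contact force between watch and stand above 40 N).
It also fails if it takes over 67 s, if anything falls off the work surface, if the arm or the gripper's body presses on something with over 40 N, if the wrist force passes 120 N, or if a joint passes its speed limit or range.

## Robot

A 6-joint arm with a two-finger parallel gripper is mounted at the origin on the work surface. World frame = base frame: x ahead of the robot, y to its left, z up, the work surface at z = 0. Lengths are in m, angles in rad, forces in N, time in s.
With the tool pointing down it reaches from about 0.3 to 0.875 m from the base axis. Payload 4.2 kg.
Tool frame: the origin (TCP) lies at the very end of the fingers, on their centre line; the grasp point (between the pads) lies 19 mm behind it (grip_point_offset is the z of the grasp point in the tool frame, in m); z points along the fingers, y is the line along which they close (so a half turn about z gives the same grasp; the last joint's range is limited). The gripper opens to 85 mm and grips with 20 to 120 N. Pads are 22 mm wide; open, the fingers measure 114 mm over their backs; the gripper's body (76 mm by 85 mm) begins 54 mm behind the grasp point. The pads swing forward as they close: fully open they stand 13 mm farther back than shut.
Start: joints at [1.247, 0.32, 1.565, -0, 1.257, -0.02], TCP at [0.172, 0.549, 0.231] pointing down, gripper open.
Joint ranges: [-3.11, 3.11], [-0.84, 2.01], [0.21, 2.61], [-1.34, 4.49], [0.05, 2.63], [-2.56, 2.56]. Speed limits (rad/s): [2.57, 2.57, 3.14, 3.14, 3.14, 3.14].

## Interface

Orientations are given as [roll, pitch, yaw] about the fixed x, y, z axes, in that order (R = Rz(yaw) Ry(pitch) Rx(roll)).
In Python, from station import * gives the robot as it stands. The module is installed in compiled form; this text tells all that it offers.
- The arm moves only by the tool move_arm, never from a script. Its argument "series" is a list of rows, each a list of 7 numbers: the shift along the tool's x, y, z in m, then the turn, a rotation vector about the tool's x, y, z in degrees, then the finger opening in m, from 0 to 0.0854. A call has 1 to 5 rows; each row is the pose to reach, as a shift and turn from the pose commanded when the call began, along the tool's axes at that moment; what a row does not reach only later rows make up. A row lasts 1/10 s, in which the tool goes at most 50 mm and 8.59 degrees, less where a joint would pass 70% of its speed; a pose out of reach is approached as far as the arm can. A call with a gripper value outside its range is refused whole. The fingers move at their own pace and stop on an object; "newtons" is the grip in N (left out, the last holds). Time passes only in rows, so rows that repeat a pose let the fingers close. It gives the time, the measured TCP pose, the force, the opening and the grip force at its end, in the units of the state.
- read_state(): the state, without advancing time (a new reading comes with each control period).
- snapshot(name): name is "scene" or "top"; returns the picture (420x560x3 uint8, red, green, blue); there is no depth.
- camera_params(name): a dict with "camera_matrix" (3x3 intrinsics, pixels), "dist_coeffs" ([k1, k2, p1, p2, k3] as OpenCV has them; the pictures are not rectified), "position" and "orientation" of the camera in the world. Camera axes: x right, y down, z forward; pixel columns grow to the right and rows downward; lengths in m; the calibration is good to about 2 mm. A picture is of the moment at which its call begins. camera_params takes no time and is no camera call.
- job_done(): hands the job in; it is judged then, once.
Trained networks look in the newest picture that a camera, given by its name, has taken for a name from the list of things; names that differ only in an ending like _2 or _b are one class to them, and where a whole thing is asked for, a point or a joint stands for the part that bears it (a point fixed in the world has none). Each returns a list of dicts, best first, with "score" (0 to 1); they miss things now and then, are a little off and sometimes report something else, mostly with a low value. They report only what shows in the picture. A call takes as long as a camera call. They do not tell look-alikes from the thing itself.
- boxes_of(camera, label): "extent" ([left, top, right, bottom] in pixels, round what is visible of it).
- outline_of(camera, label): "region" (420x560 bool, what is visible of it) and "extent" ([left, top, right, bottom] in pixels, round what is visible of it).
The state is a dict: "t": time; "joint_pos": joint angles; "joint_vel": joint speeds; "joint_torque": joint torques, N m; "position": TCP position; "orientation": TCP orientation; "ft_force": force on the tool from outside, world axes, zero at the start; "ft_torque": the same for the moment, N m; "width": opening from 0.0 (shut) to 1.0 (fully open); "grasp_force": force on a finger pad.
Only numpy, scipy, OpenCV 4.12 (cv2) and the standard library are available. Lean on these libraries where they do the work, as an engineer would, in place of code of your own. Each camera call takes 0.05 s, during which the arm holds its last target. There are 200 camera calls.

## Working session

There is one attempt and no reset: what is moved stays moved. The work goes in short steps, Python scripts to look and compute and a tool call to move; the robot and the scene stay as the last step left them, time stands still between calls to the robot, and variables do not carry over. Pictures are saved under pics/ and viewed, at most 11 in all, crops included, and the job is handed in when it is done.

Besides the shell and the picture viewer there is one more tool, called after "Emit:" as name([rows], argument=value, ...), one row to a line, values as JSON. move_arm: Moves the arm, as the interface text tells. Its arguments: {"type":"object","properties":{"series":{"type":"array"},"newtons":{"type":"number"}},"required":["series"]}

```bash
mkdir -p pics; cat > h.py <<'E'
from station import *
import numpy as np, cv2
from scipy.spatial.transform import Rotation as R
def save(n,f,crop=None,s=1):
    im=snapshot(n)
    if crop: im=im[crop[1]:crop[3],crop[0]:crop[2]]
    im=cv2.resize(im,None,fx=s,fy=s,interpolation=cv2.INTER_CUBIC)
    cv2.imwrite('pics/'+f,im[:,:,::-1])
def cam(n):
    p=camera_params(n);o=np.array(p['orientation'])
    Rm=o if o.shape==(3,3) else (R.from_euler('xyz',o).as_matrix() if o.size==3 else R.from_quat(o).as_matrix())
    return np.array(p['camera_matrix']),np.array(p['dist_coeffs']),np.array(p['position']),Rm
def at_z(n,uv,z):
    K,d,P,Rm=cam(n)
    q=cv2.undistortPoints(np.array(uv,float).reshape(-1,1,2),K,d)[:,0]
    r=np.c_[q,np.ones(len(q))]@Rm.T
    return P+r*((z-P[2])/r[:,2])[:,None]
def proj(n,X):
    K,d,P,Rm=cam(n)
    return cv2.projectPoints((np.array(X,float).reshape(-1,3)-P)@Rm,np.zeros(3),np.zeros(3),K,d)[0][:,0]
E
python3 - <<'E'
from h import *
for n in('scene','top'):
    p=camera_params(n);print(n,p['position'],p['orientation'],p['camera_matrix'])
a=snapshot('top');b=snapshot('scene')
cv2.imwrite('pics/top.png',cv2.resize(a,None,fx=1.4,fy=1.4)[:,:,::-1]);cv2.imwrite('pics/scene.png',cv2.resize(b,None,fx=1.4,fy=1.4)[:,:,::-1])
for n in('top','scene'):
  for l in('tester_lid','watch_centre','watch_crown','stand_jaw','drivers','demag','loupe','lid_handle'):
    try: print(n,l,[(np.round(x['extent']).astype(int).tolist(),round(x['score'],2)) for x in boxes_of(n,l)])
    except Exception as e: print(n,l,e)
print(read_state())
E
```

```text
scene [0.97135534 0.35481231 0.61386796] [-2.36798571 -0.02083357  2.3056994 ] [[395.08714234   0.         282.76936837]
 [  0.         395.08714234 210.20223945]
 [  0.           0.           1.        ]]
top [ 0.5108683  -0.01542055  0.91398908] [-3.09195035 -0.00778411 -1.58935116] [[425.76443242   0.         280.59469219]
 [  0.         425.76443242 206.8247434 ]
 [  0.           0.           1.        ]]
top tester_lid [([115, 73, 185, 154], 0.96), ([335, 173, 396, 243], 0.84), ([140, 283, 204, 361], 0.84), ([166, 188, 204, 248], 0.3)]
top watch_centre []
top watch_crown []
top stand_jaw [([176, 215, 188, 237], 0.56)]
top drivers [([245, 77, 278, 122], 0.63)]
top demag [([237, 270, 286, 306], 0.64)]
top loupe [([251, 192, 267, 205], 0.73)]
top lid_handle [([143, 284, 203, 357], 0.77), ([336, 172, 395, 247], 0.67), ([113, 73, 185, 155], 0.65)]
scene tester_lid [([388, 182, 460, 239], 0.85), ([182, 152, 258, 199], 0.75), ([268, 329, 379, 420], 0.59)]
scene watch_centre []
scene watch_crown []
scene stand_jaw [([359, 247, 378, 261], 0.57)]
scene drivers [([184, 250, 229, 316], 0.92
[... 177 characters left out ...]
, 260, 200], 0.7)]
{'t': 0.9, 'joint_pos': array([ 1.24702878e+00,  3.19558178e-01,  1.56448433e+00, -2.04642944e-05,
        1.25738728e+00, -1.99859336e-02]), 'joint_vel': array([-0.00118844, -0.00106083, -0.00053128, -0.00020089,  0.0007093 ,
       -0.00085601]), 'joint_torque': array([ 9.75019702e-05, -4.15408981e+01, -2.34416217e+01, -1.51788490e-04,
        3.11968515e-04, -1.91254628e-05]), 'position': array([0.17200459, 0.54869336, 0.23136808]), 'orientation': array([3.14143020e+00, 2.27194974e-05, 2.83781734e+00]), 'ft_force': array([ 0.55962302,  0.81753216, -1.0147329 ]), 'ft_torque': array([-0.02179778,  0.00790705,  0.05409041]), 'grasp_force': 0.0, 'width': 1.0019333154873638}
```

View pics/top.png

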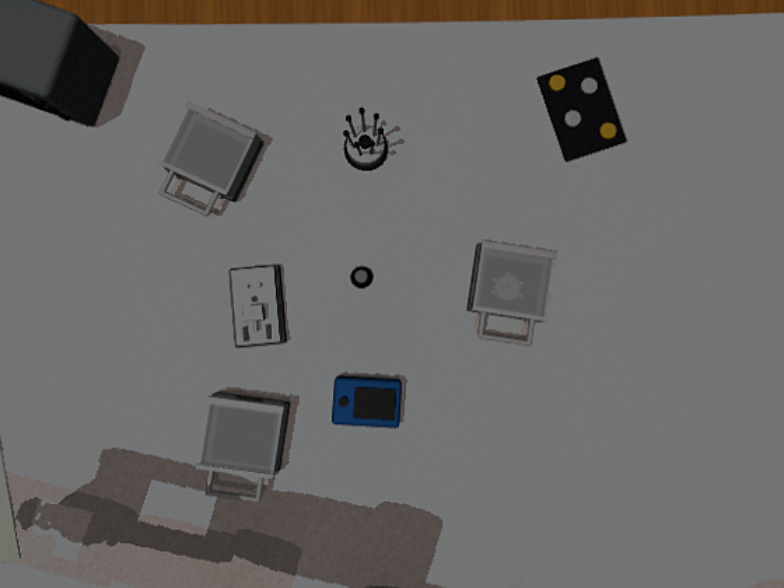

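View pics/scene.png

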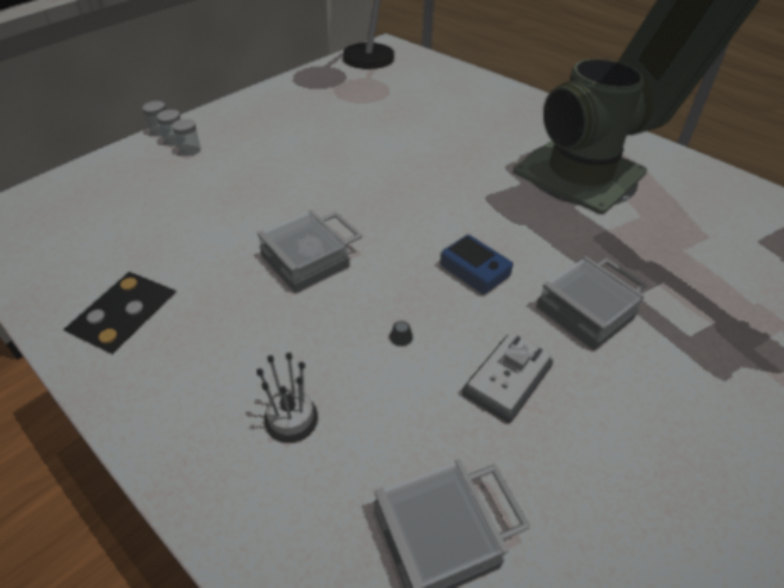

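The top picture shows three testers: A at about (150,113), B at (172,322) and C at (366,206). World -y is image right, so C is farthest right, and it is the only one with a watch inside. The stand is at (184,218), with its posts and centre mark up-image and its jaw near (182,225). I'll check C and the stand in one close crop.

```bash
python3 - <<'E'
from h import *
a=snapshot('top');
A=cv2.resize(a[165:255,325:405],None,fx=5,fy=5,interpolation=cv2.INTER_CUBIC)
B=cv2.resize(a[180:255,155:215],None,fx=6,fy=6,interpolation=cv2.INTER_CUBIC)
C=np.zeros((450,760,3),np.uint8);C[:,:400]=A;C[:450,400:]=B
C=np.clip(C.astype(float)*1.6,0,255).astype(np.uint8)
cv2.imwrite('pics/crop1.png',C[:,:,::-1])
print(at_z('top',[[366,206],[184,218]],0.03))
for n in('top','scene'):
  for l in('tester_lid','stand_jaw'):
    for o in outline_of(n,l):
      m=o['region'].astype(np.uint8);c=max(cv2.findContours(m,0,2)[0],key=cv2.contourArea);print(n,l,round(o['score'],2),cv2.minAreaRect(c))
E
```

```text
[[ 0.55314453 -0.20066489  0.03      ]
 [ 0.53514794  0.17704456  0.03      ]]
top tester_lid 0.93 ((170.19998168945312, 321.5999755859375), (57.13422775268555, 71.84204864501953), 8.130102157592773)
top tester_lid 0.82 ((364.82379150390625, 209.56149291992188), (55.11494827270508, 69.36578369140625), 8.841814994812012)
top tester_lid 0.63 ((144.4000244140625, 114.70001220703125), (58.58498001098633, 70.65974426269531), 26.56505012512207)
top tester_lid 0.54 ((181.5, 225.5), (17.0, 15.0), 90.0)
top stand_jaw 0.48 ((181.0, 225.0), (14.0, 14.0), 90.0)
scene tester_lid 0.75 ((324.0943298339844, 369.9538879394531), (81.18104553222656, 94.35969543457031), 68.03943634033203)
scene tester_lid 0.72 ((222.56192016601562, 171.28004455566406), (40.97267150878906, 65.86582946777344), 64.53665161132812)
scene tester_lid 0.68 ((425.570068359375, 207.0264434814453), (63.9089241027832, 49.6086311340332), 36.634117126464844)
scene stand_jaw 0.79 ((369.5000305175781, 253.50001525878906), (18.335756301879883, 16.54690170288086), 26.56505012512207)
```

View pics/crop1.png

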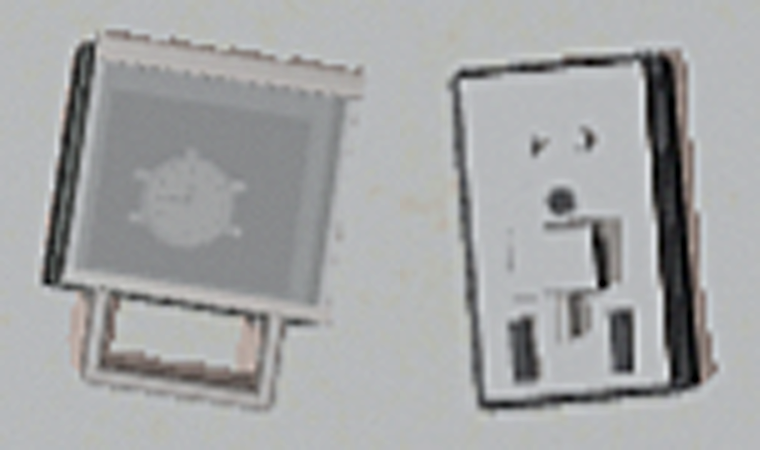

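The crop confirms C: it has the watch under the cover, hinge up-image and handle at the bottom. The handle's outer corners are near (341,241) and (379,247), the watch centre near (362,205) and the crown near (363,196). The stand's mark is at about (182,213), with the posts above it and the jaw below. Next I'll fit the poses.

```bash
cat >> h.py <<'E'
from scipy.optimize import least_squares
def fit(n,uv,local,x0):
    uv=np.array(uv,float);L=np.array(local,float)
    def X(p): c,s=np.cos(p[2]),np.sin(p[2]); return np.c_[p[0]+c*L[:,0]-s*L[:,1],p[1]+s*L[:,0]+c*L[:,1],L[:,2]]
    r=least_squares(lambda p:(proj(n,X(p))-uv).ravel(),x0,loss='soft_l1')
    return r.x,np.round(proj(n,X(r.x))-uv,1)
def go(pos,ydir_deg,tilt=0):
    """shift/turn (tool axes) to TCP pos, tool y at world angle, tilt (deg) about tool y"""
    s=read_state();Rc=R.from_euler('xyz',s['orientation'])
    best=None
    for k in(0,180) if ydir_deg is not None else(0,):
        a=np.deg2rad(ydir_deg+k);y=np.array([np.cos(a),np.sin(a),0]);z=np.array([0,0,-1.]);x=np.cross(y,z)
        Rt=R.from_matrix(np.c_[x,y,z])*R.from_euler('y',tilt,degrees=True)
        v=(Rc.inv()*Rt).as_rotvec(degrees=True)
        print('turn',np.round(v,1),end=' ')
    d=Rc.inv().apply(np.array(pos)-s['position'])
    print('shift',np.round(d,4),'t',s['t'],'j',np.round(s['joint_pos'],2))
E
python3 - <<'E'
from h import *
A=lambda c:(325+c[0]/5-.4,165+c[1]/5-.4)
uv=[A(c) for c in[(80,382),(272,408)]]
print('handle corners', at_z('top',uv,0.036))
# cover: hinge strip ends
print('hinge strip',at_z('top',[A((100,38)),A((362,72))],0.045), 'free edge',at_z('top',[A((62,283)),A((325,322))],0.045))
p,r=fit('top',[A(c) for c in[(80,382),(272,408),(100,52),(362,88)]],[(-.140,.036,.036),(-.140,-.036,.036),(0,.054,.045),(0,-.054,.045)],[.6,-.2,0]);print(p,r.tolist())
B=lambda c:(155+(c[0]-400)/6-.4,180+c[1]/6-.4)
p,r=fit('top',[B(c) for c in[(455,72),(642,58),(668,388),(485,405),(560,200)]],[(.046,.032,.028),(.046,-.032,.028),(-.066,-.032,.028),(-.066,.032,.028),(0,0,.028)],[.53,.18,0]);print('stand',p,r.tolist())
E
```

```text
handle corners [[ 0.48175713 -0.1451445   0.036     ]
 [ 0.46973431 -0.22362851  0.036     ]]
hinge strip [[ 0.62264231 -0.15561112  0.045     ]
 [ 0.60662123 -0.26239155  0.045     ]] free edge [[ 0.52245327 -0.13752919  0.045     ]
 [ 0.50466811 -0.24411348  0.045     ]]
[ 0.61118872 -0.20892523 -0.17813399] [[1.7, 0.9], [-1.9, 1.4], [0.1, -1.9], [-0.1, -0.8]]
stand [0.54543901 0.18296604 0.07530271] [[0.2, 0.9], [-0.0, 0.4], [0.2, -0.8], [-0.4, -0.7], [0.0, 0.2]]
```

```bash
python3 - <<'E'
from h import *
go([.480,-.185,.13],-8.9)
E
```

```text
turn [ 0.  -0.  81.5] turn [  0.    0.  -98.5] shift [-0.5134 -0.608   0.1013] t 1.15 j [ 1.25  0.32  1.56 -0.    1.26 -0.02]
```

Emit:
move_arm([
  [-0.0321,-0.038,0,0,0,0,0.028],
  [-0.0642,-0.076,0,0,0,0,0.028],
  [-0.0963,-0.114,0,0,0,0,0.028],
  [-0.1284,-0.152,0,0,0,0,0.028],
  [-0.1605,-0.19,0,0,0,0,0.028],
])

```text
t: 1.65
position: [0.2687, 0.3176, 0.2315]
orientation: [3.141, 0.001, 2.839]
ft_force: [1.8, 0.9, 0.7]
width: 0.328
grasp_force: 0.0
```

Emit:
move_arm([
  [-0.0321,-0.038,0,0,0,0,0.028],
  [-0.0642,-0.076,0,0,0,0,0.028],
  [-0.0963,-0.114,0,0,0,0,0.028],
  [-0.1284,-0.152,0,0,0,0,0.028],
  [-0.1605,-0.19,0,0,0,0,0.028],
])

```text
t: 2.15
position: [0.3651, 0.0882, 0.2318]
orientation: [3.141, 0.001, 2.838]
ft_force: [0.7, 1.3, -0.4]
width: 0.329
grasp_force: 0.0
```

Emit:
move_arm([
  [-0.0321,-0.038,0,0,0,0,0.028],
  [-0.0642,-0.076,0,0,0,0,0.028],
  [-0.0963,-0.114,0,0,0,0,0.028],
  [-0.1284,-0.152,0,0,0,0,0.028],
  [-0.1605,-0.19,0,0,0,0,0.028],
])

```text
t: 2.65
position: [0.4614, -0.1415, 0.2315]
orientation: [3.141, 0.001, 2.837]
ft_force: [0.8, 0.7, -0.1]
width: 0.327
grasp_force: 0.0
```

Emit:
move_arm([
  [-0.03,-0.035,0.01,0,0,8,0.028],
  [-0.03,-0.035,0.02,0,0,16,0.028],
  [-0.03,-0.035,0.03,0,0,24,0.028],
  [-0.03,-0.035,0.04,0,0,32,0.028],
  [-0.03,-0.035,0.05,0,0,40,0.028],
])

```text
t: 3.15
position: [0.4791, -0.1819, 0.1808]
orientation: [3.142, -0.0, 2.133]
ft_force: [-0.1, -0.4, -1.0]
width: 0.325
grasp_force: 0.0
```

Emit:
move_arm([
  [0,0,0.01,0,0,8.3,0.028],
  [0,0,0.02,0,0,16.6,0.028],
  [0,0,0.03,0,0,24.9,0.028],
  [0,0,0.04,0,0,33.2,0.028],
  [0,0,0.05,0,0,41.5,0.028],
])

```text
t: 3.65
position: [0.4792, -0.1817, 0.131]
orientation: [3.141, -0.0, 1.409]
ft_force: [-0.8, -1.0, 0.5]
width: 0.325
grasp_force: 0.0
```

```bash
python3 - <<'E'
from h import *
print(read_state()['position'],read_state()['orientation'],read_state()['width'])
go([.480,-.185,.021],-8.9)
a=snapshot('scene');c=a[130:250,160:300]
cv2.imwrite('pics/s2.png',np.clip(cv2.resize(c,None,fx=5,fy=5,interpolation=cv2.INTER_CUBIC)*1.5,0,255)[:,:,::-1])
ca,sa=np.cos(-.155),np.sin(-.155)
for l in[(0,40),(0,-40)]: 
  P=np.array([.48-4*ca/1000-sa*l[1]/1000,-.185-4*sa/1000+ca*l[1]/1000,.036]);q=proj('scene',P)[0];print(q,(q-[160,130])*5)
q=proj('scene',read_state()['position'])[0];print((q-[160,130])*5)
E
```

```text
[ 0.47918809 -0.18165548  0.13097896] [ 3.14131524e+00 -1.78384838e-05  1.40935153e+00] 0.3250458353265317
turn [ 0.  -0.  -0.4] turn [ -0.   -0.  179.6] shift [-0.0032  0.0013  0.11  ] t 3.65 j [-0.38  0.31  1.85  0.    0.98 -0.22]
[258.76717577 168.02514846] [493.83587885 190.12574232]
[238.85735562 151.11576476] [394.2867781  105.57882382]
[435.97888461 -17.71845838][ WARN:0@0.541] global loadsave.cpp:1063 imwrite_ Unsupported depth image for selected encoder is fallbacked to CV_8U.
```

View pics/s2.png

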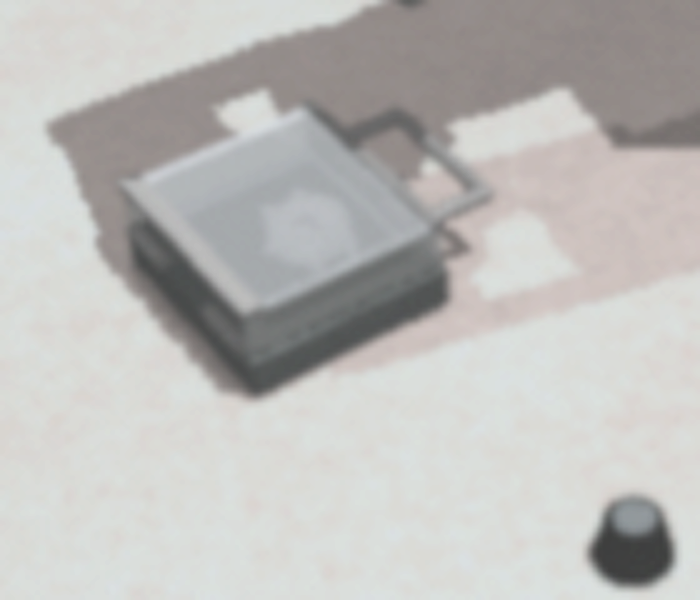

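The scene crop shows the handle's outer corners at crop (493,192) and (400,108), against predicted (494,190) and (394,106), so the pose is good. I'll descend and grip the bar.

Emit:
move_arm([
  [-0.003,0.001,0.03,0,0,-0.4,0.028],
  [-0.003,0.001,0.06,0,0,-0.4,0.028],
  [-0.003,0.001,0.085,0,0,-0.4,0.028],
  [-0.003,0.001,0.1,0,0,-0.4,0.028],
  [-0.003,0.001,0.11,0,0,-0.4,0.028],
], newtons=25)

```text
t: 4.2
position: [0.4793, -0.1846, 0.0203]
orientation: [-3.14, -0.0, 1.424]
ft_force: [-0.5, 0.1, -0.3]
width: 0.326
grasp_force: 0.0
```

Emit:
move_arm([
  [0,0,0,0,0,0,0.0],
  [0,0,0,0,0,0,0.0],
  [0,0,0,0,0,0,0.0],
  [0,0,0,0,0,0,0.0],
  [0,0,0,0,0,0,0.0],
], newtons=25)

```text
t: 4.7
position: [0.4791, -0.1846, 0.0216]
orientation: [-3.141, -0.0, 1.422]
ft_force: [-3.5, 0.3, -0.2]
width: 0.079
grasp_force: 24.8
```

```bash
python3 - <<'E'
import numpy as np
f=lambda t:np.array([-136*np.cos(t)+10*np.sin(t),136*np.sin(t)+10*np.cos(t)])/1000
T=np.r_[np.arange(0,1.91,.1)]
for i in range(0,19,5):
  print([[0,round(float(d[0]),4),round(float(-d[1]),4),0,0,0,0] for d in (f(t)-f(T[i]) for t in T[i+1:i+6])])
E
```

```text
[[0, 0.0017, -0.0135, 0, 0, 0, 0], [0, 0.0047, -0.0268, 0, 0, 0, 0], [0, 0.009, -0.0397, 0, 0, 0, 0], [0, 0.0146, -0.0522, 0, 0, 0, 0], [0, 0.0214, -0.064, 0, 0, 0, 0]]
[[0, 0.008, -0.0111, 0, 0, 0, 0], [0, 0.017, -0.0213, 0, 0, 0, 0], [0, 0.027, -0.0305, 0, 0, 0, 0], [0, 0.0379, -0.0388, 0, 0, 0, 0], [0, 0.0495, -0.0459, 0, 0, 0, 0]]
[[0, 0.0123, -0.0059, 0, 0, 0, 0], [0, 0.0251, -0.0105, 0, 0, 0, 0], [0, 0.0383, -0.0139, 0, 0, 0, 0], [0, 0.0518, -0.0159, 0, 0, 0, 0], [0, 0.0654, -0.0165, 0, 0, 0, 0]]
[[0, 0.0136, 0.0007, 0, 0, 0, 0], [0, 0.0271, 0.0028, 0, 0, 0, 0], [0, 0.0403, 0.0062, 0, 0, 0, 0], [0, 0.0531, 0.0109, 0, 0, 0, 0]]
```

Emit:
move_arm([
  [0,0.0017,-0.0135,0,0,0,0],
  [0,0.0047,-0.0268,0,0,0,0],
  [0,0.009,-0.0397,0,0,0,0],
  [0,0.0146,-0.0522,0,0,0,0],
  [0,0.0214,-0.064,0,0,0,0],
])

```text
t: 5.2
position: [0.4997, -0.1881, 0.086]
orientation: [-3.139, 0.001, 1.423]
ft_force: [-4.2, -2.1, 0.9]
width: 0.082
grasp_force: 24.4
```

Emit:
move_arm([
  [0,0.008,-0.0111,0,0,0,0],
  [0,0.017,-0.0213,0,0,0,0],
  [0,0.027,-0.0305,0,0,0,0],
  [0,0.0379,-0.0388,0,0,0,0],
  [0,0.0495,-0.0459,0,0,0,0],
])

```text
t: 5.7
position: [0.5494, -0.1965, 0.1334]
orientation: [3.141, 0.003, 1.423]
ft_force: [-4.8, -4.0, 4.9]
width: 0.08
grasp_force: 24.8
```

Emit:
move_arm([
  [0,0.0123,-0.0059,0,0,0,0],
  [0,0.0251,-0.0105,0,0,0,0],
  [0,0.0383,-0.0139,0,0,0,0],
  [0,0.0518,-0.0159,0,0,0,0],
  [0,0.0654,-0.0165,0,0,0,0],
])

```text
t: 6.2
position: [0.6158, -0.2072, 0.1493]
orientation: [3.137, 0.004, 1.423]
ft_force: [-1.4, -5.7, 0.2]
width: 0.083
grasp_force: 24.5
```

Emit:
move_arm([
  [0,0.0136,0.0007,0,0,0,0],
  [0,0.0271,0.0028,0,0,0,0],
  [0,0.0403,0.0062,0,0,0,0],
  [0,0.0531,0.0109,0,0,0,0],
])

```text
t: 6.6
position: [0.6683, -0.2155, 0.1379]
orientation: [3.138, 0.005, 1.422]
ft_force: [-1.1, -4.8, -0.2]
width: 0.078
grasp_force: 24.5
```

Emit:
move_arm([
  [0,0,0,0,0,0,0.028],
  [0,0,0,0,0,0,0.028],
  [0,0,-0.02,0,0,0,0.028],
  [0,0,-0.05,0,0,0,0.028],
  [0,0,-0.1,0,0,0,0.028],
])

```text
t: 7.1
position: [0.6652, -0.2117, 0.235]
orientation: [-3.135, -0.002, 1.423]
ft_force: [1.2, 0.4, -0.0]
width: 0.33
grasp_force: 0.0
```

Emit:
move_arm([
  [0.03,-0.04,0,0,0,8,0.07],
  [0.06,-0.08,0,0,0,16,0.07],
  [0.09,-0.12,0,0,0,24,0.07],
  [0.12,-0.16,0,0,0,32,0.07],
  [0.15,-0.2,0,0,0,40,0.07],
])

```text
t: 7.6
position: [0.4894, -0.0333, 0.2375]
orientation: [3.141, -0.002, 0.718]
ft_force: [0.4, 1.3, 0.7]
width: 0.818
grasp_force: 0.0
```

```bash
python3 - <<'E'
from h import *
a=snapshot('top')
print(read_state()['position'],read_state()['orientation'])
for l in('watch_centre','watch_crown','tester_lid'):
  for o in outline_of('top',l):
    m=o['region'].astype(np.uint8);M=cv2.moments(m);print(l,round(o['score'],2),np.round(o['extent']),M['m10']/M['m00'],M['m01']/M['m00'])
c=a[150:225,330:430]
cv2.imwrite('pics/t3.png',np.clip(cv2.resize(c,None,fx=8,fy=8,interpolation=cv2.INTER_CUBIC).astype(float)*1.5,0,255).astype(np.uint8)[:,:,::-1])
E
```

```text
[ 0.48261231 -0.02882907  0.23707233] [-3.13364704e+00  1.26975535e-03  7.15526763e-01]
watch_centre 0.78 [352. 194. 374. 209.] 361.6988636363636 201.82954545454547
watch_crown 0.76 [352. 196. 369. 208.] 362.27624309392263 201.69060773480663
tester_lid 0.98 [140. 283. 205. 359.] 171.26699629171816 315.46199011124844
tester_lid 0.67 [116.  71. 186. 155.] 147.71294851794073 109.5179407176287
tester_lid 0.62 [343. 133. 410. 178.] 378.6126558005753 153.11073825503357
```

View pics/t3.png

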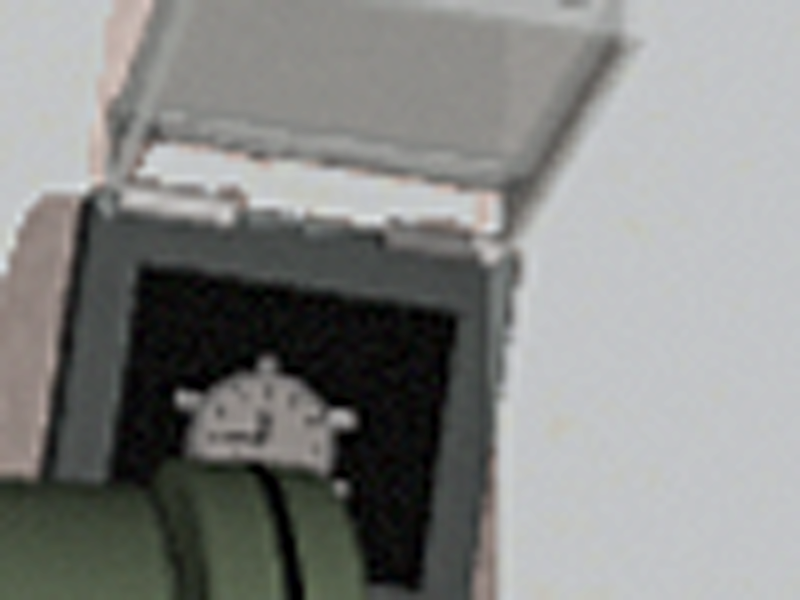

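The cover stands open. The watch shows with crown at crop (266,362), so about (363,195), but the wrist hides its lower half. I'll move aside and measure again.

Emit:
move_arm([
  [0.018,-0.04,0,0,0,8.5,0.07],
  [0.036,-0.08,0,0,0,17,0.07],
  [0.054,-0.12,0,0,0,25.5,0.07],
  [0.074,-0.16,0,0,0,34,0.07],
  [0.074,-0.16,0,0,0,42.5,0.07],
])

```text
t: 8.3
position: [0.4414, 0.1369, 0.2372]
orientation: [-3.14, -0.001, 0.039]
ft_force: [0.6, 0.1, -0.2]
width: 0.821
grasp_force: 0.0
```

```bash
python3 - <<'E'
from h import *
a=snapshot('top');b=snapshot('scene')
s=read_state();print(s['position'],s['orientation'],np.round(s['joint_pos'],2))
for n in('top','scene'):
 for l in('watch_centre',):
  for o in outline_of(n,l):
    m=o['region'].astype(np.uint8);M=cv2.moments(m);uv=(M['m10']/M['m00'],M['m01']/M['m00']);print(n,l,round(o['score'],2),np.round(o['extent']),uv,at_z(n,[uv],.037))
f=lambda c,s:np.clip(cv2.resize(c,None,fx=s,fy=s,interpolation=cv2.INTER_CUBIC).astype(float)*1.5,0,255).astype(np.uint8)
A=f(a[185:225,342:382],10);B=f(b[140:200,195:255],20/3)
cv2.imwrite('pics/t4.png',np.hstack([A,B])[:,:,::-1])
E
```

```text
[0.44185475 0.13503951 0.23708035] [-3.14123547e+00 -1.46339267e-03  4.39883567e-02] [0.27 0.14 1.8  0.   1.21 1.8 ]
top watch_centre 0.87 [351. 194. 372. 214.] (361.2523076923077, 204.44923076923078) [[ 0.55618979 -0.18951302  0.037     ]]
top watch_centre 0.49 [175. 217. 186. 235.] (180.93103448275863, 224.02068965517242) [[0.52273419 0.18185461 0.037     ]]
scene watch_centre 0.58 [212. 169. 233. 184.] (220.72532188841203, 175.36909871244634) [[ 0.55952423 -0.18765475  0.037     ]]
```

View pics/t4.png

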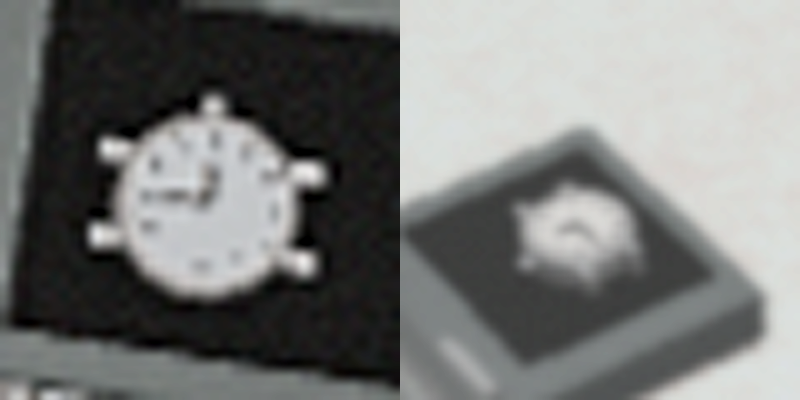

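The crop shows the dial disc centred at crop (206,205), the lug ends at (100,192) and (317,220) and the crown at (212,102). The watch x therefore points away from the robot, turned about 7° clockwise in the image.

```bash
python3 - <<'E'
from h import *
A=lambda c:(342+c[0]/10-.45,185+c[1]/10-.45)
print(at_z('top',[A((206,205))],.039),at_z('top',[A((208.5,206))],.035))
l=at_z('top',[A((100,192)),A((317,220)),A((105,147)),A((95,237)),A((322,175)),A((312,265))],.035);d=l[0]-l[1];print(l,np.rad2deg(np.arctan2(d[1],d[0])))
print([np.rad2deg(np.arctan2(*(l[i]-l[j])[[1,0]])) for i,j in((2,3),(4,5))])
go([.556,-.191,.10],-99)
E
```

```text
[[ 0.55481499 -0.19092587  0.039     ]] [[ 0.55479953 -0.19223836  0.035     ]]
[[ 0.55810577 -0.16991449  0.035     ]
 [ 0.55149573 -0.21453638  0.035     ]
 [ 0.56741    -0.1711964   0.035     ]
 [ 0.54881103 -0.16863251  0.035     ]
 [ 0.56078968 -0.21584013  0.035     ]
 [ 0.54221132 -0.21323217  0.035     ]] 81.5737889886413
[np.float64(-7.848842654508213), np.float64(-7.990755360327463)]
turn [ 0.  -0.1 11.5] turn [ 1.000e-01  0.000e+00 -1.685e+02] shift [0.0996 0.3292 0.1371] t 8.5 j [ 0.27  0.14  1.8  -0.    1.21  1.8 ]
```

Emit:
move_arm([
  [0.0125,0.0415,0.01,0,0,2.7,0.062],
  [0.025,0.083,0.02,0,0,5.4,0.062],
  [0.0375,0.1245,0.03,0,0,8.1,0.062],
  [0.05,0.166,0.04,0,0,10.7,0.062],
  [0.0625,0.2075,0.05,0,0,10.7,0.062],
])

```text
t: 9.0
position: [0.5124, -0.0743, 0.1865]
orientation: [3.141, -0.001, -0.146]
ft_force: [0.7, -0.4, 0.5]
width: 0.725
grasp_force: 0.0
```

```bash
python3 - <<'E'
from h import *
go([.555,-.1915,.06],-98.2)
E
```

```text
turn [ 0.  -0.1 -0.2] turn [-1.000e-01 -0.000e+00  1.798e+02] shift [0.059  0.1097 0.1266] t 9.0 j [-0.17  0.26  1.76 -0.    1.11  1.55]
```

Emit:
move_arm([
  [0.02,0.037,0.02,0,0,0,0.062],
  [0.04,0.074,0.04,0,0,0,0.062],
  [0.059,0.11,0.07,0,0,0,0.062],
  [0.059,0.11,0.105,0,0,0,0.062],
  [0.059,0.11,0.127,0,0,0,0.062],
])

```text
t: 9.5
position: [0.553, -0.1914, 0.0569]
orientation: [-3.141, 0.003, -0.147]
ft_force: [-0.6, 0.2, -0.5]
width: 0.727
grasp_force: 0.0
```

```bash
python3 - <<'E'
from h import *
snapshot('scene');b=snapshot('scene');go([.555,-.1915,.028],-98.2)
f=lambda c,s:np.clip(cv2.resize(c,None,fx=s,fy=s,interpolation=cv2.INTER_CUBIC).astype(float)*1.5,0,255).astype(np.uint8)
cv2.imwrite('pics/s5.png',f(b[90:220,160:300],5)[:600,:,::-1])
E
```

```text
turn [-0.1  0.4 -0.2] turn [7.000e-01 1.000e-01 1.798e+02] shift [0.0039 0.0014 0.0281] t 9.6 j [-0.35  0.5   1.77 -0.    0.88  1.37]
```

View pics/s5.png

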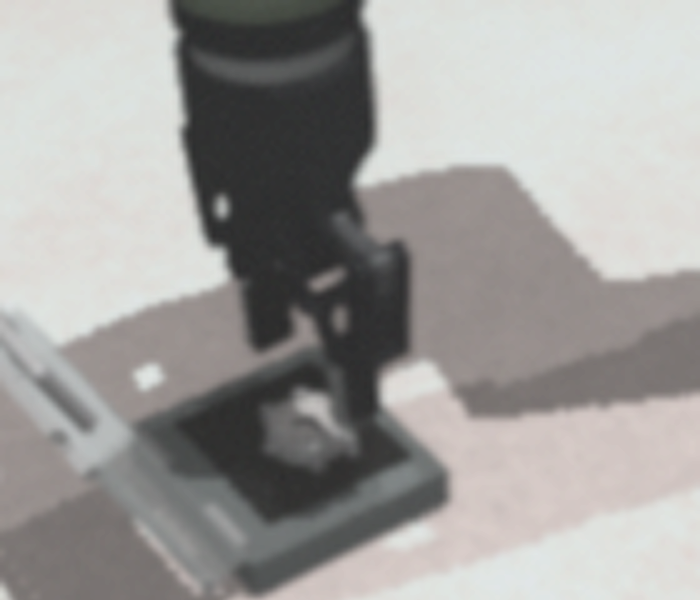

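The scene picture shows the open fingers straddling the watch: far tip at crop (265,345), near tip at (360,415), dial at about (310,430). I'll go down and grip gently.

Emit:
move_arm([
  [0.001,0,0.01,0,0,0,0.062],
  [0.001,0,0.018,0,0,0,0.062],
  [0.001,0,0.024,0,0,0,0.062],
  [0.001,0,0.028,0,0,0,0.062],
  [0.001,0,0.028,0,0,0,0.062],
])

```text
t: 10.1
position: [0.555, -0.188, 0.0317]
orientation: [-3.141, 0.0, -0.145]
ft_force: [-0.7, -0.1, -0.3]
width: 0.727
grasp_force: 0.0
```

Emit:
move_arm([
  [0,0,0,0,0,0,0.052],
  [0,0,0,0,0,0,0.048],
  [0,0,0,0,0,0,0.044],
  [0,0,0,0,0,0,0.036],
  [0,0,0,0,0,0,0.03],
], newtons=25)

```text
t: 10.6
position: [0.5555, -0.1885, 0.0327]
orientation: [3.141, -0.001, -0.146]
ft_force: [-2.0, -1.2, 5.6]
width: 0.504
grasp_force: 24.6
```

Emit:
move_arm([
  [0,0,0,0,0,0,0.03],
  [0,0,0,0,0,0,0.03],
  [0,0,0,0,0,0,0.03],
  [0,0,0,0,0,0,0.03],
])

```text
t: 11.0
position: [0.5555, -0.1884, 0.0327]
orientation: [3.141, -0.001, -0.146]
ft_force: [-0.5, 0.4, 5.4]
width: 0.507
grasp_force: 24.6
```

Emit:
move_arm([
  [0,0,-0.005,0,0,0,0.03],
  [0,0,-0.015,0,0,0,0.03],
  [0,0,-0.03,0,0,0,0.03],
  [0,0,-0.05,0,0,0,0.03],
  [0,0,-0.08,0,0,0,0.03],
], newtons=30)

```text
t: 11.5
position: [0.554, -0.1878, 0.1116]
orientation: [-3.141, 0.003, -0.146]
ft_force: [-0.1, 0.3, 0.1]
width: 0.493
grasp_force: 30.5
```

```bash
python3 - <<'E'
from h import *
b=snapshot('scene');s=read_state();print(s['position'],s['width'],s['grasp_force'],s['ft_force'])
q=proj('scene',s['position'])[0].astype(int);print(q)
x,y=q
f=lambda c,s:np.clip(cv2.resize(c,None,fx=s,fy=s,interpolation=cv2.INTER_CUBIC).astype(float)*1.6,0,255).astype(np.uint8)
cv2.imwrite('pics/s6.png',f(b[y-35:y+35,x-40:x+40],8)[:,:,::-1])
E
```

```text
[ 0.55746982 -0.18900252  0.11774086] 0.4934709950748812 30.629275292158127 [0.59182364 0.10782477 1.9408847 ]
[217 145]
```

View pics/s6.png

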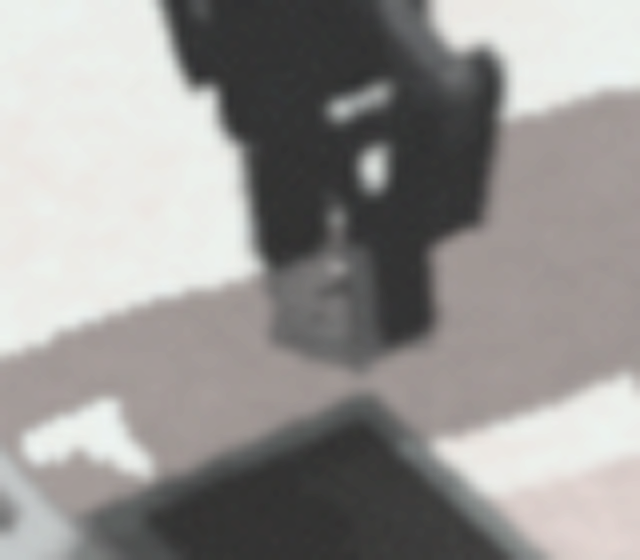

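The watch is held level between the fingertips, dial up, clear of the tester: dial at crop about (325,300), with the fingers on both lug ends. I'll carry it above the stand.

```bash
python3 - <<'E'
from h import *
go([.5584,.184,.118],-85.7)
E
```

```text
turn [  0.1  -0.4 -12.7] turn [ -0.6  -0.2 167.3] shift [-0.0533 -0.3692 -0.0012] t 11.55 j [-0.35  0.43  1.7   0.    1.    1.37]
```

Emit:
move_arm([
  [-0.003,-0.02,0,0,0,0,0.03],
  [-0.009,-0.06,0,0,0,0,0.03],
  [-0.0145,-0.1,0,0,0,0,0.03],
  [-0.02,-0.14,0,0,0,0,0.03],
  [-0.026,-0.18,0,0,0,0,0.03],
])

```text
t: 12.05
position: [0.5555, -0.0049, 0.1123]
orientation: [-3.141, -0.001, -0.146]
ft_force: [0.9, -0.0, 0.3]
width: 0.493
grasp_force: 30.5
```

Emit:
move_arm([
  [-0.006,-0.04,0,0,0,0,0.03],
  [-0.012,-0.08,0,0,0,0,0.03],
  [-0.018,-0.12,0,0,0,0,0.03],
  [-0.024,-0.16,0,0,0,-4,0.03],
  [-0.0275,-0.189,0,0,0,-8,0.03],
])

```text
t: 12.55
position: [0.5555, 0.1872, 0.1123]
orientation: [-3.141, -0.001, -0.002]
ft_force: [0.8, 0.1, -0.1]
width: 0.498
grasp_force: 30.5
```

Emit:
move_arm([
  [0,0,0,0,0,-4.7,0.03],
  [0,0,0,0,0,-4.7,0.03],
  [0,0,0,0,0,-4.7,0.03],
])

```text
t: 12.85
position: [0.5556, 0.1844, 0.112]
orientation: [3.142, 0.0, 0.074]
ft_force: [-0.0, -1.7, 0.1]
width: 0.491
grasp_force: 30.6
```

```bash
cat >> h.py <<'E'
def rel():
    s=read_state();d=s['position']-[.5454,.183,.028];c,q=np.cos(.0753),np.sin(.0753)
    print('stand frame mm',np.round([1000*(c*d[0]+q*d[1]),1000*(-q*d[0]+c*d[1]),1000*d[2]],1),'F',np.round(s['ft_force'],1),'w',round(s['width'],3),'t',s['t'])
E
python3 - <<'E'
from h import *
rel()
go([.5584,.184,.090],-85.7,20)
E
```

```text
stand frame mm [10.3  0.6 84. ] F [-0.  -1.7  0.1] w 0.491 t 12.85
turn [ 0.  20.  -0.1] turn [-31.2   0.  177.2] shift [0.0027 0.0006 0.022 ] t 12.85 j [ 0.3   0.43  1.71 -0.    1.    1.8 ]
```

Emit:
move_arm([
  [0.0027,0.0005,0.01,0,7,0,0.03],
  [0.0027,0.0005,0.02,0,14,0,0.03],
  [0.0027,0.0005,0.035,0,20,0,0.03],
  [0.0027,0.0005,0.05,0,20,0,0.03],
  [0.0027,0.0005,0.0595,0,20,0,0.03],
])

```text
t: 13.35
position: [0.5572, 0.1832, 0.0514]
orientation: [3.141, -0.347, 0.074]
ft_force: [0.6, 0.5, -0.5]
width: 0.491
grasp_force: 30.6
```

```bash
python3 - <<'E'
from h import *
b=snapshot('scene');snapshot('scene');rel();go([.5584,.184,.0425],-85.7,20)
f=lambda c,s:np.clip(cv2.resize(c,None,fx=s,fy=s,interpolation=cv2.INTER_CUBIC).astype(float)*1.6,0,255).astype(np.uint8)
q=proj('scene',[.545,.183,.035])[0].astype(int);x,y=q;print(q)
cv2.imwrite('pics/s7.png',f(b[y-40:y+30,x-45:x+45],8)[:,:,::-1])
E
```

```text
stand frame mm [13.  -0.5 23.4] F [-0.   0.9 -0.5] w 0.496 t 13.45
turn [ 0.   0.1 -0. ] turn [-61.4  -0.  169.1] shift [-0.003  -0.0005  0.0084] t 13.45 j [ 0.35  0.4   2.03 -0.25  0.38  2.06]
[362 263]
```

View pics/s7.png

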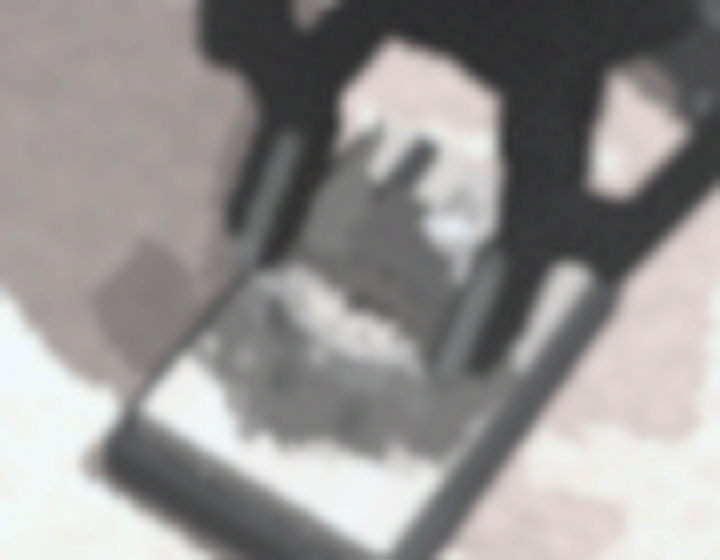

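The scene picture shows the watch tilted with its jaw side low and crown towards the gap between the posts. The fingers sit symmetrically over the plate, near tips at crop (245,240) and (480,375). Next I'll go down in front of the lip.

Emit:
move_arm([
  [-0.001,-0.0005,0.0028,0,0,0,0.03],
  [-0.002,-0.0005,0.0056,0,0,0,0.03],
  [-0.003,-0.0005,0.0084,0,0,0,0.03],
  [-0.003,-0.0005,0.0084,0,0,0,0.03],
])

```text
t: 13.85
position: [0.5585, 0.1848, 0.0432]
orientation: [3.142, -0.349, 0.076]
ft_force: [0.2, 0.8, -1.1]
width: 0.494
grasp_force: 30.6
```

```bash
python3 - <<'E'
from h import *
rel()
E
```

```text
stand frame mm [13.2  0.8 15.2] F [ 0.2  0.8 -1.1] w 0.494 t 13.85
```

Emit:
move_arm([
  [-0.0004,0,0.0011,0,0,0,0.03],
  [-0.0025,0,0.0004,0,0,0,0.03],
  [-0.0046,0,-0.0004,0,0,0,0.03],
  [-0.0067,0,-0.0012,0,0,0,0.03],
  [-0.0067,0,-0.0012,0,0,0,0.03],
])

```text
t: 14.35
position: [0.5513, 0.1842, 0.0422]
orientation: [3.142, -0.349, 0.076]
ft_force: [-0.7, -0.1, -0.5]
width: 0.494
grasp_force: 30.6
```

Emit:
move_arm([
  [-0.002,0,-0.0007,0,0,0,0.03],
  [-0.004,0,-0.0014,0,0,0,0.03],
  [-0.006,0,-0.0022,0,0,0,0.03],
  [-0.006,0,-0.0022,0,0,0,0.03],
])

```text
t: 14.75
position: [0.5461, 0.1841, 0.0427]
orientation: [-3.141, -0.351, 0.076]
ft_force: [4.2, -0.6, -0.6]
width: 0.493
grasp_force: 30.6
```

```bash
python3 - <<'E'
from h import *
rel();snapshot('top');rel();print([(np.round(o['extent'],1),o['score']) for o in boxes_of('scene','stand_jaw')])
E
```

```text
stand frame mm [ 0.8  1.  14.7] F [ 4.2 -0.6 -0.6] w 0.493 t 14.75
stand frame mm [ 0.8  1.  14.7] F [ 2.7 -0.1 -0.5] w 0.499 t 14.8
[]
```

The force at the jaw fits about 4 N at 5 mm pushed, so the face is in contact and the edge is under the lip. I'll push back a bit more, then lay the watch flat.

Emit:
move_arm([
  [-0.0015,0.0005,-0.0005,0,0,0,0.03],
  [-0.003,0.0005,-0.0011,0,0,0,0.03],
  [-0.0046,0.0005,-0.0017,0,0,0,0.03],
  [-0.0046,0.0005,-0.0017,0,0,0,0.03],
])

```text
t: 15.25
position: [0.5413, 0.1835, 0.0428]
orientation: [-3.141, -0.351, 0.076]
ft_force: [5.5, 0.9, -1.6]
width: 0.492
grasp_force: 30.7
```

Emit:
move_arm([
  [-0.001,0,0.0028,0,-5,0,0.03],
  [-0.0015,0,0.0042,0,-10,0,0.03],
  [-0.0021,0,0.0057,0,-15,0,0.03],
  [-0.0026,0,0.0071,0,-20,0,0.03],
  [-0.0026,0,0.0071,0,-20,0,0.03],
])

```text
t: 15.75
position: [0.5434, 0.1836, 0.0347]
orientation: [-3.14, -0.002, 0.075]
ft_force: [4.1, 3.3, 0.4]
width: 0.494
grasp_force: 32.2
```

```bash
python3 - <<'E'
from h import *
rel();b=snapshot('scene');rel()
f=lambda c,s:np.clip(cv2.resize(c,None,fx=s,fy=s,interpolation=cv2.INTER_CUBIC).astype(float)*1.6,0,255).astype(np.uint8)
cv2.imwrite('pics/s8.png',f(b[228:293,322:402],8)[:,:,::-1])
E
```

```text
stand frame mm [-2.   0.7  6.7] F [4.1 3.3 0.4] w 0.494 t 15.75
stand frame mm [-2.9  0.7  6.6] F [ 4.5  1.6 -0. ] w 0.496 t 15.8
```

View pics/s8.png

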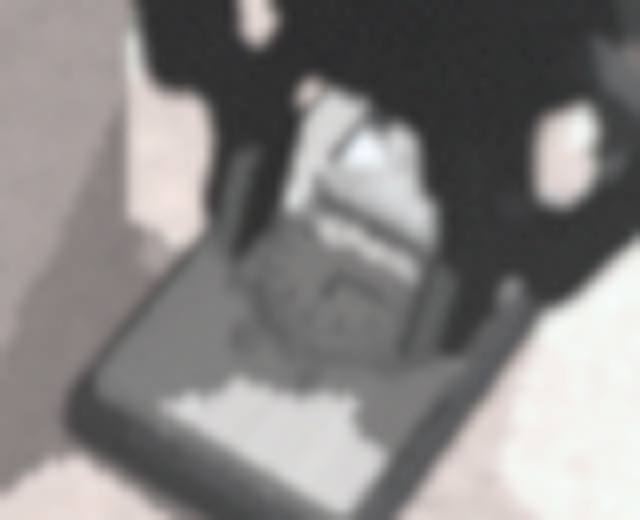

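The picture shows the watch lying flat on the plate, its jaw-side edge under the lip at about (370,235) and its crown side between the posts at about (250,345) and (310,380). I'll ease it towards the posts, let go and rise.

Emit:
move_arm([
  [0.001,0,0.0003,0,0,0,0.03],
  [0.002,0,0.0005,0,0,0,0.03],
  [0.002,0,0.0005,0,0,0,0.03],
])

```text
t: 16.1
position: [0.543, 0.1836, 0.0345]
orientation: [-3.141, -0.002, 0.076]
ft_force: [4.3, 2.0, 0.9]
width: 0.496
grasp_force: 32.5
```

Emit:
move_arm([
  [0,0,0,0,0,0,0.046],
  [0,0,0,0,0,0,0.05],
  [0,0,0,0,0,0,0.056],
  [0,0,0,0,0,0,0.062],
  [0,0,0,0,0,0,0.062],
])

```text
t: 16.6
position: [0.542, 0.1829, 0.034]
orientation: [3.141, 0.001, 0.076]
ft_force: [-0.2, 0.2, 0.6]
width: 0.731
grasp_force: 0.0
```

Emit:
move_arm([
  [0,0,-0.01,0,0,0,0.062],
  [0,0,-0.03,0,0,0,0.062],
  [0,0,-0.06,0,0,0,0.062],
  [0,0,-0.1,0,0,0,0.062],
  [0,0,-0.14,0,0,0,0.062],
])

```text
t: 17.1
position: [0.5421, 0.1829, 0.1761]
orientation: [3.142, 0.0, 0.076]
ft_force: [0.8, -0.1, -0.9]
width: 0.728
grasp_force: 0.0
```

Emit:
move_arm([
  [-0.04,0,0,0,0,0,0.04],
  [-0.08,0,-0.01,0,0,0,0.02],
  [-0.12,0,-0.02,0,0,0,0],
  [-0.16,0.03,-0.03,0,0,0,0],
  [-0.2,0.06,-0.04,0,0,0,0],
])

```text
t: 17.6
position: [0.3474, 0.1089, 0.2146]
orientation: [3.141, -0.001, 0.078]
ft_force: [0.0, 0.4, 2.2]
width: 0.005
grasp_force: 0.0
```

```bash
python3 - <<'E'
from h import *
b=snapshot('scene');a=snapshot('top');rel()
f=lambda c,s:np.clip(cv2.resize(c,None,fx=s,fy=s,interpolation=cv2.INTER_CUBIC).astype(float)*1.6,0,255).astype(np.uint8)
A=f(a[188:248,160:210],7);B=f(b[230:290,325:385],7)
cv2.imwrite('pics/t9.png',np.hstack([A,B])[:,:,::-1])
for n in('top','scene'):
  for o in outline_of(n,'watch_centre'):
    m=o['region'].astype(np.uint8);M=cv2.moments(m);uv=(M['m10']/M['m00'],M['m01']/M['m00']);print(n,round(o['score'],2),np.round(o['extent']),uv,at_z(n,[uv],.040))
print([(np.round(o['extent']),o['score']) for o in boxes_of('top','tester_lid')])
print(proj('top',[.5454,.183,.04]),proj('scene',[.5454,.183,.04]))
E
```

```text
stand frame mm [-205.9  -60.7  187.2] F [ 1.2 -0.2  0.1] w -0.002 t 17.7
top 0.74 [171. 205. 191. 223.] (180.0229007633588, 212.3740458015267) [[0.54653284 0.18287123 0.04      ]]
scene 0.78 [348. 258. 379. 275.] (363.4154727793696, 264.2951289398281) [[0.54885502 0.18573779 0.04      ]]
[(array([141., 283., 204., 348.]), 0.97), (array([342., 130., 413., 180.]), 0.96), (array([114.,  72., 182., 156.]), 0.83)]
[[179.96321899 212.92866779]] [[363.23527323 262.33853213]]
```

View pics/t9.png

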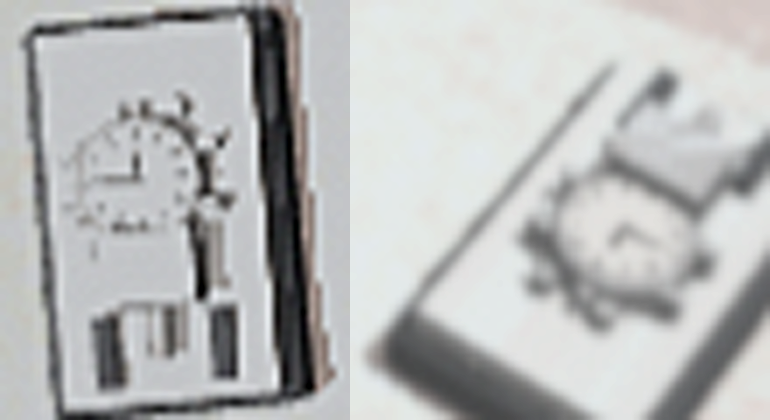

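Both views show the watch centred on the mark, crown up-image between the posts, dial at top (180,212) against (180,213) predicted, with the lip over its jaw side. I'll give it a light press with shut fingers to make sure it lies flat.

```bash
python3 - <<'E'
from h import *
go([.5474,.1832,.046],-85.7)
E
```

```text
turn [-0.  -0.2  0. ] turn [ 2.0e-01 -1.0e-01 -1.8e+02] shift [ 0.2021 -0.0584  0.1693] t 17.85 j [ 0.27 -0.    2.01  0.    1.13  1.77]
```

Emit:
move_arm([
  [0.045,-0.013,0,0,0,0,0],
  [0.09,-0.026,0,0,0,0,0],
  [0.135,-0.039,0,0,0,0,0],
  [0.18,-0.052,0,0,0,0,0],
  [0.202,-0.0584,0.02,0,0,0,0],
])

```text
t: 18.35
position: [0.5524, 0.1857, 0.1946]
orientation: [-3.14, -0.007, 0.077]
ft_force: [-0.4, -0.3, -0.1]
width: 0.0
grasp_force: 0.0
```

Emit:
move_arm([
  [0,0,0.045,0,0,0,0],
  [0,0,0.085,0,0,0,0],
  [0,0,0.115,0,0,0,0],
  [0,0,0.135,0,0,0,0],
  [0,0,0.135,0,0,0,0],
])

```text
t: 18.85
position: [0.5448, 0.183, 0.0548]
orientation: [3.14, 0.007, 0.076]
ft_force: [-0.8, 0.2, 0.0]
width: 0.0
grasp_force: 0.0
```

```bash
python3 - <<'E'
from h import *
rel();go([.5474,.1832,.041],-85.7)
E
```

```text
stand frame mm [-0.6  0.1 26.8] F [-0.8  0.2  0. ] w 0.0 t 18.85
turn [0.1 0.4 0.1] turn [-7.000e-01  1.000e-01 -1.799e+02] shift [0.0027 0.     0.0137] t 18.85 j [0.3  0.49 1.79 0.   0.87 1.8 ]
```

Emit:
move_arm([
  [0.0025,0,0.004,0,0,0,0],
  [0.0025,0,0.008,0,0,0,0],
  [0.0025,0,0.01,0,0,0,0],
  [0.0025,0,0.012,0,0,0,0],
  [0.0025,0,0.012,0,0,0,0],
])

```text
t: 19.35
position: [0.5487, 0.1831, 0.0472]
orientation: [-3.141, -0.001, 0.076]
ft_force: [-0.6, -0.1, 0.8]
width: -0.002
grasp_force: 0.0
```

Emit:
move_arm([
  [0,0,0.001,0,0,0,0],
  [0,0,0.001,0,0,0,0],
])

```text
t: 19.55
position: [0.5486, 0.1831, 0.046]
orientation: [-3.141, -0.0, 0.076]
ft_force: [0.4, -0.0, 0.2]
width: 0.003
grasp_force: 0.0
```

Emit:
move_arm([
  [0,0,0.001,0,0,0,0],
  [0,0,0.001,0,0,0,0],
])

```text
t: 19.75
position: [0.5486, 0.1831, 0.0448]
orientation: [-3.142, 0.0, 0.076]
ft_force: [0.7, -0.3, 0.0]
width: -0.002
grasp_force: 0.0
```

Emit:
move_arm([
  [0,0,0.001,0,0,0,0],
  [0,0,0.002,0,0,0,0],
  [0,0,0.002,0,0,0,0],
])

```text
t: 20.05
position: [0.5485, 0.1831, 0.0426]
orientation: [-3.142, 0.0, 0.076]
ft_force: [-0.1, -0.6, 0.8]
width: 0.001
grasp_force: 0.0
```

Emit:
move_arm([
  [0,0,0.001,0,0,0,0],
  [0,0,0.001,0,0,0,0],
])

```text
t: 20.25
position: [0.5486, 0.1831, 0.0417]
orientation: [-3.142, 0.0, 0.076]
ft_force: [0.2, -0.6, 0.8]
width: -0.003
grasp_force: 0.0
```

Emit:
move_arm([
  [0,0,0.001,0,0,0,0],
  [0,0,0.001,0,0,0,0],
])

```text
t: 20.45
position: [0.5487, 0.1831, 0.0408]
orientation: [-3.141, -0.0, 0.076]
ft_force: [0.6, -0.2, -0.7]
width: -0.001
grasp_force: 0.0
```

Emit:
move_arm([
  [0,0,0.001,0,0,0,0],
  [0,0,0.001,0,0,0,0],
])

```text
t: 20.65
position: [0.5488, 0.1832, 0.0402]
orientation: [-3.141, -0.0, 0.076]
ft_force: [-1.0, -0.5, 2.7]
width: -0.002
grasp_force: 1.7
```

Emit:
move_arm([
  [0,0,0.001,0,0,0,0],
  [0,0,0.001,0,0,0,0],
])

```text
t: 20.85
position: [0.5487, 0.1832, 0.0401]
orientation: [-3.141, -0.001, 0.076]
ft_force: [-2.4, -0.7, 8.9]
width: -0.004
grasp_force: 4.7
```

Contact came exactly at the flat height (40 mm above the bench) with 9 N. I'll retreat, check and hand in.

Emit:
move_arm([
  [0,0,-0.005,0,0,0,0],
  [0,0,-0.02,0,0,0,0],
  [0,0,-0.06,0,0,0,0],
  [0,0,-0.1,0,0,0,0],
  [0,0,-0.15,0,0,0,0],
])

```text
t: 21.35
position: [0.5476, 0.1827, 0.1888]
orientation: [3.141, 0.004, 0.076]
ft_force: [1.6, 0.7, 0.7]
width: -0.003
grasp_force: 0.0
```

Emit:
move_arm([
  [-0.04,0,0,0,0,0,0],
  [-0.08,0,0,0,0,0,0],
  [-0.12,0,0,0,0,0,0],
  [-0.16,0,0,0,0,0,0],
  [-0.16,0,0,0,0,0,0],
])

```text
t: 21.85
position: [0.3838, 0.1698, 0.1883]
orientation: [3.141, 0.004, 0.077]
ft_force: [0.7, 0.5, -0.6]
width: 0.001
grasp_force: 0.0
```

```bash
python3 - <<'E'
from h import *
snapshot('top');snapshot('scene')
for n in('top','scene'):
  for o in outline_of(n,'watch_centre')[:1]:
    m=o['region'].astype(np.uint8);M=cv2.moments(m);uv=(M['m10']/M['m00'],M['m01']/M['m00']);print(n,round(o['score'],2),np.round(o['extent']),uv,at_z(n,[uv],.040))
print([np.round(o['extent']) for o in boxes_of('top','tester_lid')],read_state()['joint_vel'].round(3))
print(job_done())
E
```

```text
top 0.7 [169. 202. 189. 222.] (180.07971014492753, 212.52173913043478) [[0.54622841 0.1827578  0.04      ]]
scene 0.8 [349. 254. 381. 280.] (364.15625, 264.50961538461536) [[0.54833818 0.18700663 0.04      ]]
[array([149., 284., 204., 361.]), array([113.,  72., 188., 155.])] [-0.001  0.008 -0.001 -0.     0.005  0.001]
the job is handed in; nothing more can be done
None
```

I handed the job in at about 22 s, but no verdict came back: the cover stood open when last seen, and the watch lies flat and centred on the stand, dial up, crown between the posts, jaw bearing on it, and the arm clear.

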